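# Pack and snap shut the sample boxes

### The arm

A 6-joint arm with a two-finger parallel gripper is mounted at the origin on the work surface. World frame = base frame: x ahead of the robot, y to its left, z up, the work surface at z = 0. Lengths are in mm, angles in rad, forces in N, time in s.
With the tool pointing down it reaches from about 350 to 725 mm from the base axis. Payload 4.3 kg.
Tool frame: the origin (TCP) lies at the very end of the fingers, on their centre line; the grasp point (between the pads) lies 19 mm behind it; z points along the fingers, y is the direction in which the jaws open and shut (so a half turn about z gives the same grasp; the last joint's range is limited). The gripper opens to 85 mm and grips with 20 to 120 N. Pads are 22 mm wide; open, the fingers measure 114 mm over their backs; the gripper's body (76 mm by 85 mm) begins 54 mm behind the grasp point. The pads swing forward as they close: fully open they stand 13 mm farther back than shut.
Start: joints at [1.158, 0.377, 0.081, 1.274, 0, 1.46], TCP at [171.468, 548.877, 231.329] pointing down, gripper open.
Joint ranges: [-2.72, 2.72], [-0.84, 1.66], [-1.02, 1.22], [-1.77, 2.12], [-1.37, 1.28], [-3.14, 3.14]. Speed limits (rad/s): [2.57, 2.57, 3.14, 3.14, 3.14, 3.14].

### API

Orientations are given as a unit quaternion [x, y, z, w].
In Python, from workcell import arm gives the robot as it stands.
- The arm moves only by the tool step_arm, never from a script. Its argument "targets" is text: rows parted by semicolons, each of 7 numbers parted by spaces: the shift along the tool's x, y, z in mm, then the turn, a rotation vector about the tool's x, y, z in rad, then the finger opening in mm, from 0 to 85.4. A call has 1 to 10 rows; each row is the pose to reach, as a shift and turn from the pose commanded when the call began, along the tool's axes at that moment; what a row does not reach only later rows make up. A row lasts 1/10 s, in which the tool goes at most 50 mm and 8.59 degrees, less where a joint would pass 70% of its speed; a pose out of reach is approached as far as the arm can. A call with a gripper value outside its range is refused whole. The fingers move at their own pace and stop on an object; the grip force is fixed at half the most. Time passes only in rows, so rows that repeat a pose let the fingers close. It gives the time, the measured TCP pose, the force and the opening at its end, in the units of the state.
- arm.state(): the state, without advancing time (a new reading comes with each control period).
- arm.grab_frame(name): name is "scene" or "top" or "wrist"; returns (picture, depth): 420x560x3 uint8, blue, green, red; 420x560 float32, mm along the optical axis (not along the pixel's ray), 0 where there is no reading.
- arm.get_calibration(name): a dict with "intrinsics" (3x3 intrinsics, pixels), "k1" (the pictures are not rectified: a ray, as slopes to the right and down, at radius r is drawn at 1 + k1 r^2 times it, then the intrinsics apply), "R" (3x3) and "t" (3): a world point X has camera coordinates R X + t. Camera axes: x right, y down, z forward; pixel columns grow to the right and rows downward; lengths in mm; the calibration is good to about 2 mm. A picture is of the moment at which its call begins: read the wrist's pose just before it. get_calibration takes no time and is no camera call; for the wrist camera it gives the pose at the moment of the call.
- arm.hand_in(): hands the job in, once; it reports no verdict.
The state is a dict: "time_s": time; "joints": joint angles; "qvel": joint speeds; "joint_torque": joint torques, N m; "ee_pos": TCP position; "tool_rot": TCP orientation; "wrist_force": force on the tool from outside, world axes, zero at the start; "wrist_torque": the same for the moment, N m; "finger_gap": finger opening in mm.
Only numpy, scipy, OpenCV 4.12 (cv2) and the standard library are available. Lean on these libraries where they do the work, as an engineer would, in place of code of your own. Each camera call takes 0.05 s, during which the arm holds its last target. There are 200 camera calls.

### The job

Pack up the two material sample boxes: set the speckled stone sample that lies on the table down flat in the empty box (lower it in, do not let it fall), and press the covers of both boxes down until each snaps and stays shut, with the stone in one box and the wood sample still in the other. Leave the succulent, candle glass, fluted board and stone disc where they are.

Things in the scene. Friction and masses are not known exactly. Their poses are not given: they have to be found in the camera images.
- stone_sample: the loose pale speckled stone sample, a block 76 (x) x 50 (y) x 26 mm (z), about 0.24 kg, lying flat on the table. Origin: centre of its underside.
- wood_sample: brown wood sample with dark stripes, same size 76 x 50 x 26 mm, about 0.08 kg, already lying in the filled box. Origin: centre of its underside.
- empty_box: the box without a sample: a fixed oak tray, 120 (x) x 100 mm (y), walls 14 mm high, 4 mm thick, inside 112 x 92, inner floor 4 mm above the table. Origin: centre of its underside, z up. Cover hinged along its +y edge; steel spring catch (30 mm wide, 27 high, 10 proud) at the middle of its -y edge.
- filled_box: the box that already holds the wood sample, otherwise the same: a fixed oak tray, 120 (x) x 100 mm (y), walls 14 mm high, 4 mm thick, inside 112 x 92, inner floor 4 mm above the table. Origin: centre of its underside, z up. Cover hinged along its +y edge; steel spring catch (30 mm wide, 27 high, 10 proud) at the middle of its -y edge.
- empty_cover (a joint): Empty box: opening angle of its teal cover: 0 shut, 1.6 to 2.0 as found, 2.0 the stop. A weak spring (1 N at the free edge) swings it back up, to about 1.2, unless snapped. In the last 8 mm of travel a nub on the free edge must be pressed past the catch, 6 to 10 N straight down at the press mark, until the cover stops hard; it then holds by itself at 0. Half snapped it may hang near 0.04.
- filled_cover (a joint): Filled box: opening angle of its teal cover: 0 shut, 1.6 to 2.0 as found, 2.0 the stop. A weak spring (1 N at the free edge) swings it back up, to about 1.2, unless snapped. In the last 8 mm of travel a nub on the free edge must be pressed past the catch, 6 to 10 N straight down at the press mark, until the cover stops hard; it then holds by itself at 0. Half snapped it may hang near 0.04.
- empty_cover_hinge (a point): middle of the hinge axis of the empty box's cover: 50 mm along the box's +y from its centre, 14 mm above the table; the axis runs along the box's x. Axes turn with the cover: -y from the hinge to the free edge (100 mm), z the outward normal of its top. The cover is a hood 120 mm wide, 26 mm deep, 3 mm walls; its top's outer face, with a clear window, is 26 mm from the axis.
- filled_cover_hinge (a point): the same point for the filled box's cover.
- empty_cover_press (a point): centre of the 18 mm brass press mark on the outer face of the empty box's cover, 87 mm from the hinge axis and 13 mm from the free edge; it moves with the cover. Shut, it is 40 mm above the table. Its axes are as those of the hinge point (z is the outward normal).
- filled_cover_press (a point): the same mark on the filled box's cover.
- succulent_pot: bystander: stoneware pot 100 mm across with a succulent, 115 mm high. Origin: centre of its underside.
- candle_glass: bystander: amber glass cup, 64 mm across, 55 mm high. Origin: centre of its underside.
- fluted_board: bystander: fluted wooden board, 110 (x) x 170 (y) x 17 mm. Origin: centre of its underside.
- stone_disc: bystander: grey stone disc, 90 mm across, 14 mm thick. Origin: centre of its underside.
Things that resemble listed ones, but are neither listed nor needed, are in the scene too. Leave any purple look-alike of the filled_box alone. Of the things that look like the stone_sample, take the one that is farthest to the robot's left at the start.

How it is judged:
By the outcome, as a careful person would: the job done as asked, in the order asked, and still so for the second after the job is handed in, with the robot touching nothing.
It also fails if it takes over 64 s, if anything falls off the work surface, if the arm or the gripper's body presses on something with over 40 N, if the wrist force passes 120 N, or if a joint passes its speed limit or range.

## Working session

There is one attempt and no reset: what is moved stays moved. The work goes in short steps, Python scripts to look and compute and a tool call to move; the robot and the scene stay as the last step left them, time stands still between calls to the robot, and variables do not carry over. Pictures are saved under pics/ and viewed, about 8 in all and at most 12, crops included, and the job is handed in when it is done.

Besides the shell and the picture viewer there is one more tool, called after "Request:" as name(argument=value, ...) on one line, values as JSON. step_arm: Moves the arm, as the interface text tells. Its arguments: {"type":"object","properties":{"targets":{"type":"string"}},"required":["targets"]}

```bash
mkdir -p pics
cat > h.py <<'E'
import numpy as np, cv2
from workcell import arm
from scipy.spatial.transform import Rotation as Ro
def grab(n,save=None):
    c=arm.get_calibration(n); p,d=arm.grab_frame(n)
    if save: cv2.imwrite('pics/'+save,p); np.savez('pics/'+save+'.npz',p=p,d=d,**{k:np.array(v) for k,v in c.items()})
    return p,d,c
def rays(uv,c):
    K=np.array(c['intrinsics']); uv=np.atleast_2d(uv).astype(float)
    return cv2.undistortPoints(uv.reshape(-1,1,2),K,np.array([float(c['k1']),0,0,0])).reshape(-1,2)
def onplane(uv,z,c):
    s=rays(uv,c); R=np.array(c['R']);t=np.array(c['t']); o=-R.T@t
    d=np.c_[s,np.ones(len(s))]@R
    return o+d*((z-o[2])/d[:,2])[:,None]
def withdepth(uv,d,c):
    s=rays(uv,c); uv=np.atleast_2d(uv).astype(int); z=d[uv[:,1],uv[:,0]]
    return (np.c_[s,np.ones(len(s))]*z[:,None]-np.array(c['t']))@np.array(c['R'])
def load(s):
    f=np.load('pics/'+s+'.npz'); return f['p'],f['d'],f
E
python3 - <<'E'
from h import *
for n in('scene','top'):
    p,d,c=grab(n,n+'1.png'); print(n,-np.array(c['R']).T@c['t'],c['k1'],(d>0).mean())
print(arm.state())
E
```

```text
scene [1010.33875771 -528.9862155  1078.59716519] -0.11557839990425717 0.9959098639455782
top [403.15310315 -82.35482336 859.43705258] -0.08008578177200666 0.9959013605442177
{'time_s': 0.1, 'joints': array([ 1.15771729e+00,  3.78014097e-01,  7.97600412e-02,  1.27442655e+00,
       -2.53661428e-05,  1.46048038e+00]), 'qvel': array([-0.00043075, -0.00440026,  0.00288804, -0.00033547, -0.00264175,
       -0.00092622]), 'joint_torque': array([ 8.81819597e-04, -4.64696002e+01,  2.70581585e+01,  1.20209868e-02,
       -1.44806177e-04,  2.09436070e-05]), 'ee_pos': array([171.20854295, 548.28852307, 230.44078629]), 'tool_rot': array([ 1.50803944e-01,  9.88563242e-01, -9.13340858e-04, -2.31499080e-04]), 'wrist_force': array([-0.11361849, -0.04201625,  0.11385193]), 'wrist_torque': array([0.02005928, 0.00810553, 0.00247135]), 'finger_gap': 85.67561178495433}
```

View pics/scene1.png

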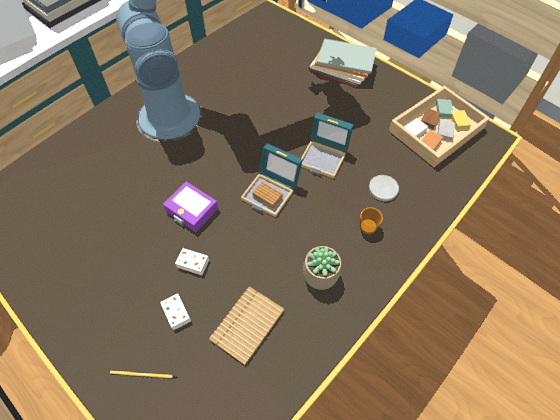

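View pics/top1.png

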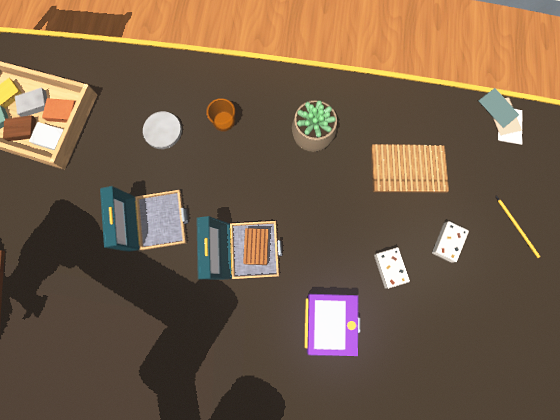

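The scene view shows the boxes with the lavender linings. In the top view the empty box is at about (160,220) and the filled one at (254,250). The purple look-alike is at (333,325), and the two speckled stones are at (392,268) and (451,242). The stone at (392,268) is farther to the robot's left if +y points left in the image, which I'll check while measuring.

Run:
```python
from h import *
p,d,c=load('top1.png')
hsv=cv2.cvtColor(p,cv2.COLOR_BGR2HSV)
def blobs(m,z,name,amin=60,sub=None):
    n,l,s,ce=cv2.connectedComponentsWithStats(m.astype(np.uint8))
    for i in range(1,n):
        if s[i,4]<amin: continue
        ct=max(cv2.findContours((l==i).astype(np.uint8),0,1)[0],key=cv2.contourArea).reshape(-1,2)
        w=onplane(ct,z,c)[:,:2].astype(np.float32); r=cv2.minAreaRect(w)
        print(name,ce[i].round(0),'ctr',np.round(r[0],1),'sz',np.round(r[1],1),'ang',round(r[2],1),'depthpt',withdepth(ce[i],d,c)[0].round(0))
white=(hsv[...,1]<70)&(hsv[...,2]>150)
m=cv2.morphologyEx(white.astype(np.uint8),cv2.MORPH_CLOSE,np.ones((7,7)))
m2=m.copy(); m2[:215]=0; m2[:,:350]=0
blobs(m2,26,'stone')
# lavender floors
m=(hsv[...,0]>105)&(hsv[...,0]<135)&(hsv[...,1]>25)&(hsv[...,1]<110)&(hsv[...,2]>90); m=cv2.morphologyEx(m.astype(np.uint8),cv2.MORPH_CLOSE,np.ones((5,5)))
m[:180]=0;m[:,300:]=0
blobs(m,6,'floor')
# oak rims
for nm,(x0,x1,y0,y1) in dict(empty=(128,195,180,260),filled=(225,290,210,290)).items():
    m=(hsv[...,0]>8)&(hsv[...,0]<28)&(hsv[...,1]>60)&(hsv[...,2]>110)
    q=np.zeros_like(m);q[y0:y1,x0:x1]=1; blobs(m&q,14,nm+' rim',30)
# teal covers & brass marks by depth
t=(hsv[...,0]>85)&(hsv[...,0]<105)&(hsv[...,1]>110); t[:180]=0;t[300:]=0;t[:,250:]=0
ys,xs=np.nonzero((hsv[...,0]>20)&(hsv[...,0]<35)&(hsv[...,1]>120)&(hsv[...,2]>150)&(np.arange(560)[None]<240)&(np.arange(420)[:,None]>190)&(np.arange(420)[:,None]<270))
for a,b in((95,130),(195,225)):
    k=(xs>a)&(xs<b); u=np.c_[xs[k],ys[k]]; 
    if len(u): print('brass',u.mean(0).round(1),len(u),np.median(withdepth(u,d,c),0).round(1))
```

```text
stone [451. 242.] ctr [ 557.6 -435.1] sz [56.3 82.8] ang 71.7 depthpt [ 557. -436.   27.]
stone [392. 268.] ctr [ 483.7 -311.3] sz [77.7 55.7] ang 24.1 depthpt [ 483. -312.   26.]
empty rim [159. 220.] ctr [516.1 201.7] sz [124.1 102.5] ang 17.2 depthpt [514. 206.   5.]
filled rim [252. 250.] ctr [481.5 -14.5] sz [121.4 101.9] ang 11.7 depthpt [478. -13.  32.]
filled rim [255. 246.] ctr [488.9 -17.4] sz [78.7 51. ] ang 6.3 depthpt [487. -19.  32.]
brass [110.1 214.9] 36 [497.  266.  116.3]
brass [205.8 246.4] 44 [464.8  69.4 110.9]
```

```bash
cat >> h.py <<'E'
def go(x,y,z,head,pr=True):
    """row (tool shift, turn) from the present pose to a tool-down pose, tool-y heading in deg"""
    s=arm.state(); R=Ro.from_quat(s['tool_rot']); h=np.radians(head)
    ty=np.array([np.cos(h),np.sin(h),0]); tz=np.array([0,0,-1.]); tx=np.cross(ty,tz)
    T=Ro.from_matrix(np.c_[tx,ty,tz]); sh=R.inv().apply(np.array([x,y,z])-s['ee_pos']); rv=(R.inv()*T).as_rotvec()
    print((x,y,z,head),'->',sh.round(1),rv.round(3))
E
python3 - <<'E'
from h import *
go(450,200,230,72.7); go(484,-311,180,114.1)
c=arm.get_calibration('wrist'); print(np.round(c['R'],2),(-np.array(c['R']).T@c['t']).round(0))
E
```

```text
(450, 200, 230, 72.7) -> [-370.  -249.3    0.8] [-0.002 -0.    -0.001]
(484, -311, 180, 114.1) -> [-554.8 -726.8   51.7] [-0.002 -0.001 -0.723]
[[ 0.3   0.95 -0.  ]
 [ 0.91 -0.28  0.32]
 [ 0.3  -0.1  -0.95]] [ 94. 573. 373.]
```

Request:
step_arm(targets="-370 -249 0 0 0 0 85; -370 -249 0 0 0 0 85; -370 -249 0 0 0 0 85; -370 -249 0 0 0 0 85; -370 -249 0 0 0 0 85; -370 -249 0 0 0 0 85; -370 -249 0 0 0 0 85; -460 -480 0 0 0 -0.35 85; -460 -480 0 0 0 -0.35 85; -460 -480 0 0 0 -0.35 85")

```text
time_s: 1.1
ee_pos: [422.4, 142.6, 231.0]
tool_rot: [-0.026, 1.0, 0.0, -0.0]
wrist_force: [1.7, -1.2, 0.0]
finger_gap: 85.2
```

Run:
```python
from h import *
print(arm.state()['ee_pos'].round(1)); go(484,-311,180,114.1)
```

```text
[422.4 142.6 231. ]
(484, -311, 180, 114.1) -> [ -37.8 -456.2   50.8] [ 0.    -0.    -0.368]
```

Request:
step_arm(targets="-38 -456 51 0 0 -0.37 85; -38 -456 51 0 0 -0.37 85; -38 -456 51 0 0 -0.37 85; -38 -456 51 0 0 -0.37 85; -38 -456 51 0 0 -0.37 85; -38 -456 51 0 0 -0.37 85; -38 -456 51 0 0 -0.37 85; -38 -456 51 0 0 -0.37 85; -38 -456 51 0 0 -0.37 85; -38 -456 51 0 0 -0.37 85")

```text
time_s: 2.1
ee_pos: [481.4, -313.1, 179.2]
tool_rot: [-0.206, 0.979, -0.0, -0.0]
wrist_force: [0.0, 0.5, 0.3]
finger_gap: 85.0
```

Request:
step_arm(targets="0 0 0 0 0 0 85; 0 0 0 0 0 0 85; 0 0 0 0 0 0 85")

```text
time_s: 2.4
ee_pos: [481.5, -308.4, 180.2]
tool_rot: [-0.208, 0.978, 0.001, -0.0]
wrist_force: [-0.3, 1.1, -0.9]
finger_gap: 85.0
```

Run:
```python
from h import *
print(arm.state()['ee_pos'].round(1)); go(484,-311,180,114.1)
p,d,c=grab('wrist','w1.png')
```

```text
[ 481.5 -308.4  180.2]
(484, -311, 180, 114.1) -> [-1.2 -3.4  0.2] [ 0.001 -0.    -0.003]
```

View pics/w1.png

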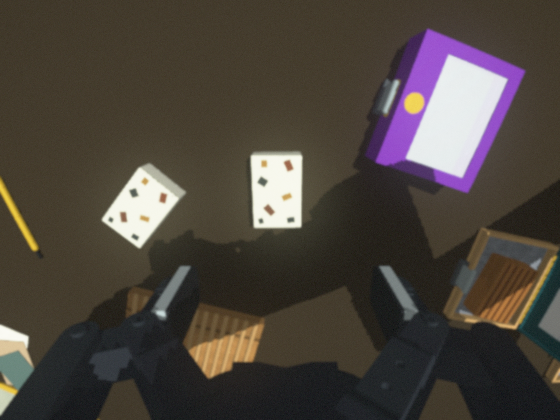

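The wrist view shows the target stone at (277,190) standing straight in the frame. The look-alike is at (143,207) and the purple box at (450,110). I'll measure the stone from this view.

Run:
```python
from h import *
p,d,c=load('w1.png')
hsv=cv2.cvtColor(p,cv2.COLOR_BGR2HSV)
m=((hsv[...,2]>205)&(hsv[...,1]<60)).astype(np.uint8); m=cv2.morphologyEx(m,cv2.MORPH_CLOSE,np.ones((13,13)))
m[:,:225]=0;m[:,330:]=0;m[250:]=0;m[:130]=0
ct=max(cv2.findContours(m,0,1)[0],key=cv2.contourArea).reshape(-1,2)
print(ct.min(0),ct.max(0))
w=onplane(ct,26,c)[:,:2].astype(np.float32); r=cv2.minAreaRect(w);print(r)
wd=withdepth(np.argwhere(m)[:,::-1],d,c); print(np.median(wd,0))
x,y=r[0]; a=r[2]+90 if r[1][0]>r[1][1] else r[2]
print(a); go(x,y,60,a); go(x,y,7,a)
```

```text
[251 155] [301 226]
((485.7220153808594, -315.3406982421875), (74.30879974365234, 49.24355697631836), 23.972814559936523)
[ 483.60756538 -315.92319975   26.51752597]
113.97281455993652
(485.7220153808594, -315.3406982421875, 60, 113.97281455993652) -> [ -0.8  -8.3 120.4] [ 0.001 -0.     0.   ]
(485.7220153808594, -315.3406982421875, 7, 113.97281455993652) -> [ -0.8  -8.3 173.4] [ 0.001 -0.     0.   ]
```

Request:
step_arm(targets="-1 -7 50 0 0 0 85; -1 -7 100 0 0 0 85; -1 -7 130 0 0 0 85; -1 -7 150 0 0 0 85; -1 -7 165 0 0 0 85; -1 -7 173 0 0 0 85; -1 -7 173 0 0 0 85; -1 -7 173 0 0 0 40; -1 -7 173 0 0 0 40; -1 -7 173 0 0 0 40")

```text
time_s: 3.45
ee_pos: [486.7, -316.4, 9.0]
tool_rot: [-0.207, 0.978, -0.001, 0.001]
wrist_force: [0.1, 0.6, -1.7]
finger_gap: 48.7
```

Request:
step_arm(targets="0 0 0 0 0 0 40; 0 0 0 0 0 0 40; 0 0 0 0 0 0 40; 0 0 0 0 0 0 40; 0 0 0 0 0 0 40")

```text
time_s: 3.95
ee_pos: [486.7, -316.4, 8.9]
tool_rot: [-0.207, 0.978, -0.001, 0.001]
wrist_force: [-0.4, 1.6, 6.8]
finger_gap: 48.5
```

Request:
step_arm(targets="0 0 -30 0 0 0 40; 0 0 -70 0 0 0 40; 0 0 -120 0 0 0 40; 0 0 -170 0 0 0 40; 0 0 -180 0 0 0 40; 0 0 -180 0 0 0 40")

```text
time_s: 4.55
ee_pos: [486.9, -316.8, 189.6]
tool_rot: [-0.207, 0.978, -0.002, 0.002]
wrist_force: [-0.1, 0.5, -3.4]
finger_gap: 48.5
```

Run:
```python
from h import *
s=arm.state();print(s['ee_pos'].round(1),s['finger_gap'],s['wrist_force']); go(515,190,189,107.2)
```

```text
[ 486.9 -316.8  189.6] 48.520625559359395 [-0.09350603  0.46295719 -3.42344709]
(515, 190, 189, 107.2) -> [-231.   452.    -0.9] [-0.004  0.003  0.117]
```

Request:
step_arm(targets="-231 452 0 0 0 0.118 40; -231 452 0 0 0 0.118 40; -231 452 0 0 0 0.118 40; -231 452 0 0 0 0.118 40; -231 452 0 0 0 0.118 40; -231 452 0 0 0 0.118 40; -231 452 0 0 0 0.118 40; -231 452 0 0 0 0.118 40; -231 452 0 0 0 0.118 40; -231 452 0 0 0 0.118 40")

```text
time_s: 5.55
ee_pos: [510.9, 185.1, 184.1]
tool_rot: [-0.149, 0.989, -0.0, -0.003]
wrist_force: [1.2, -1.4, -2.1]
finger_gap: 48.6
```

Request:
step_arm(targets="0 0 0 0 0 0 40; 0 0 0 0 0 0 40; 0 0 0 0 0 0 40; 0 0 0 0 0 0 40")

```text
time_s: 5.95
ee_pos: [512.7, 182.0, 186.3]
tool_rot: [-0.148, 0.989, -0.0, -0.001]
wrist_force: [-0.5, 0.3, -2.7]
finger_gap: 48.7
```

Run:
```python
from h import *
s=arm.state();print(s['ee_pos'].round(1),s['finger_gap'],s['wrist_force']); go(516,202,189,107.2)
p,d,c=grab('wrist','w2.png')
```

```text
[512.7 182.  186.3] 48.731875968603205 [-0.50725827  0.27055548 -2.70016053]
(516, 202, 189, 107.2) -> [-9.  18.2 -2.7] [-0.    -0.002 -0.003]
```

View pics/w2.png

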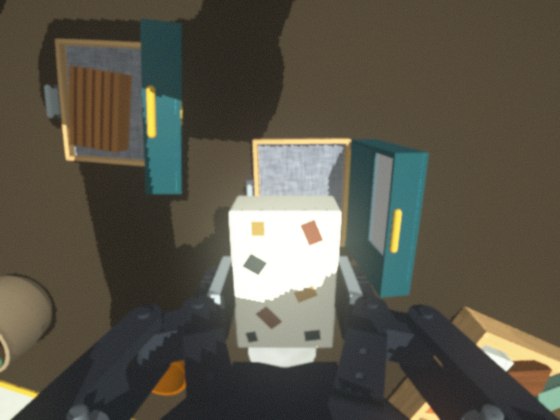

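The stone is held squarely. The empty tray's -x rim edge runs from (252,139) to (350,140), level in the image, so the turn matches. Its cover stands at the right. I'll cast the rim corners onto z=14.

Run:
```python
from h import *
p,d,c=load('w2.png')
w=onplane([[252.5,139],[350,140],[256,200]],14,c);print(w.round(1),np.linalg.norm(w[1]-w[0]))
v=(w[1]-w[0])[:2];v/=np.linalg.norm(v);a=np.degrees(np.arctan2(v[1],v[0]));x=np.array([v[1],-v[0]])
print('head',a,'ctr',(w[0,:2]+w[1,:2])/2+60*x)
# fit lines on top view too
q=withdepth([[300,138],[300,139],[300,140]],d,c);print(q.round(1))
print('stone',onplane([[230,206],[340,206],[332,346],[238,346]],186-9+26,c).mean(0))
```

```text
[[474.3 136.2  14. ]
 [445.9 231.6  14. ]
 [535.9 156.9  14. ]] 99.53410434046648
head 106.58013311534577 ctr [517.6368775  201.00402776]
[[ 4.603e+02  1.832e+02 -1.000e-01]
 [ 4.604e+02  1.827e+02  1.060e+01]
 [ 4.610e+02  1.826e+02  1.540e+01]]
stone [511.70887371 181.86669072 203.        ]
```

Run:
```python
from h import *
go(517.5,201.3,60,107); go(517.5,201.3,15,107)
```

```text
(517.5, 201.3, 60, 107) -> [-10.2  17.1 126.7] [-0.    -0.001  0.   ]
(517.5, 201.3, 15, 107) -> [-10.2  17.1 171.7] [-0.    -0.001  0.   ]
```

Request:
step_arm(targets="-10 17 20 0 0 0 40; -10 17 50 0 0 0 40; -10 17 80 0 0 0 40; -10 17 110 0 0 0 40; -10 17 127 0 0 0 40; -10 17 140 0 0 0 40; -10 17 150 0 0 0 40; -10 17 158 0 0 0 40; -10 17 163 0 0 0 40; -10 17 163 0 0 0 40")

```text
time_s: 7.0
ee_pos: [517.7, 202.5, 24.0]
tool_rot: [-0.149, 0.989, -0.0, -0.0]
wrist_force: [-0.3, -0.2, -1.8]
finger_gap: 48.5
```

Request:
step_arm(targets="0 0 3 0 0 0 40; 0 0 5 0 0 0 40; 0 0 7 0 0 0 40; 0 0 7 0 0 0 40; 0 0 7 0 0 0 40")

```text
time_s: 7.5
ee_pos: [517.8, 202.8, 17.4]
tool_rot: [-0.149, 0.989, 0.0, 0.0]
wrist_force: [0.1, -0.3, -2.6]
finger_gap: 48.5
```

Request:
step_arm(targets="0 0 1 0 0 0 40; 0 0 2 0 0 0 40; 0 0 3 0 0 0 40; 0 0 3 0 0 0 40")

```text
time_s: 7.9
ee_pos: [517.7, 202.7, 14.2]
tool_rot: [-0.149, 0.989, 0.0, -0.0]
wrist_force: [0.2, 0.2, -2.7]
finger_gap: 49.0
```

Request:
step_arm(targets="0 0 1 0 0 0 40; 0 0 1 0 0 0 40")

```text
time_s: 8.1
ee_pos: [517.7, 202.8, 13.2]
tool_rot: [-0.149, 0.989, 0.0, -0.0]
wrist_force: [0.2, -0.6, -2.2]
finger_gap: 48.1
```

Request:
step_arm(targets="0 0 0.7 0 0 0 40; 0 0 0.7 0 0 0 40")

```text
time_s: 8.3
ee_pos: [517.8, 202.8, 12.9]
tool_rot: [-0.149, 0.989, 0.0, 0.0]
wrist_force: [-1.4, -0.9, 0.8]
finger_gap: 48.4
```

Request:
step_arm(targets="0 0 0.7 0 0 0 40; 0 0 0.7 0 0 0 40")

```text
time_s: 8.5
ee_pos: [517.8, 202.8, 12.9]
tool_rot: [-0.149, 0.989, -0.0, 0.0]
wrist_force: [-3.0, -0.1, 5.5]
finger_gap: 48.6
```

Contact shows: the wrist force turned upward and z stopped. I'll open slightly and lift.

Request:
step_arm(targets="0 0 0 0 0 0 52; 0 0 0 0 0 0 55; 0 0 0 0 0 0 57; 0 0 0 0 0 0 57; 0 0 0 0 0 0 57; 0 0 -5 0 0 0 57; 0 0 -15 0 0 0 57; 0 0 -40 0 0 0 57; 0 0 -80 0 0 0 57; 0 0 -120 0 0 0 57")

```text
time_s: 9.5
ee_pos: [517.2, 202.6, 133.7]
tool_rot: [-0.149, 0.989, 0.0, -0.0]
wrist_force: [1.5, -0.5, -0.1]
finger_gap: 57.3
```

Request:
step_arm(targets="0 0 -40 0 0 0 0; 0 0 -60 0 0 0 0; 0 0 -60 0 0 0 0; 0 0 -60 0 0 0 0")

```text
time_s: 9.9
ee_pos: [518.1, 202.8, 192.5]
tool_rot: [-0.149, 0.989, 0.0, 0.001]
wrist_force: [-0.2, -0.7, -0.4]
finger_gap: 0.9
```

Run:
```python
from h import *
s=arm.state();print(s['ee_pos'].round(1),s['finger_gap'],s['wrist_force'])
p,d,c=grab('wrist','w3.png')
p2,_,_=grab('scene','s3.png')
cv2.imwrite('pics/m3.png',np.hstack([cv2.resize(p,(400,300)),cv2.resize(p2[90:240,200:400],(400,300))]))
```

```text
[518.1 202.8 192.5] 0.9290866162390872 [-0.1704959  -0.71995025 -0.39871004]
```

View pics/m3.png

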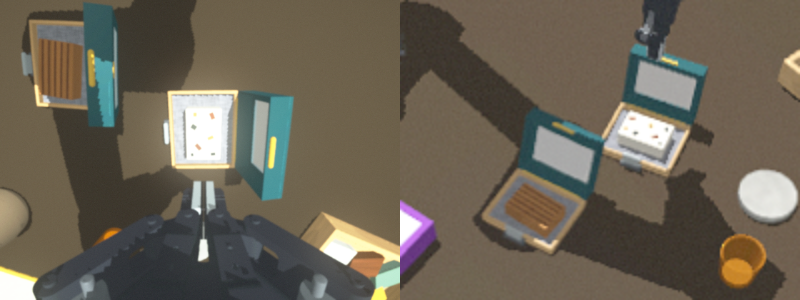

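The stone lies flat inside the empty tray, both covers are still open and the fingers are shut. Next I go behind the empty cover: 124 mm along +y, then down to z≈92.

Request:
step_arm(targets="1 45 0 0 0 0 0; 1 90 0 0 0 0 0; 1 124 0 0 0 0 0; 1 124 0 0 0 0 0; 1 124 0 0 0 0 0; 1 124 40 0 0 0 0; 1 124 80 0 0 0 0; 1 124 100 0 0 0 0; 1 124 100 0 0 0 0; 1 124 100 0 0 0 0")

```text
time_s: 11.0
ee_pos: [480.3, 319.8, 91.8]
tool_rot: [-0.148, 0.989, -0.0, -0.001]
wrist_force: [0.4, -0.1, 2.5]
finger_gap: 0.1
```

```bash
cat >> h.py <<'E'
def local(cx,cy,head):
    s=arm.state(); h=np.radians(head); y=np.array([np.cos(h),np.sin(h)]); x=np.array([y[1],-y[0]]); q=s['ee_pos'][:2]-[cx,cy]
    print('local',(q@x).round(1),(q@y).round(1),s['ee_pos'][2].round(1),'F',s['wrist_force'].round(1),s['time_s'])
E
python3 -c "
from h import *
local(517.5,201.3,107)"
```

```text
local -1.0 124.2 91.8 F [ 0.4 -0.1  2.5] 11.0
```

Request:
step_arm(targets="0 -24 -2 0 0 0 0; 0 -41 -4 0 0 0 0; 0 -54 -6 0 0 0 0; 0 -66 -6 0 0 0 0; 0 -79 -4 0 0 0 0; 0 -90 -1 0 0 0 0; 0 -102 4 0 0 0 0; 0 -112 11 0 0 0 0; 0 -123 16 0 0 0 0; 0 -133 21 0 0 0 0")

```text
time_s: 12.0
ee_pos: [519.0, 193.1, 69.9]
tool_rot: [-0.149, 0.989, 0.0, -0.001]
wrist_force: [-0.3, 1.0, 0.5]
finger_gap: 0.1
```

Run:
```python
from h import *
local(517.5,201.3,107)
p,d,c=grab('top','t4.png'); q,_,_=grab('scene','s4.png')
cv2.imwrite('pics/m4.png',np.hstack([cv2.resize(p[160:310,80:280],(400,300)),cv2.resize(q[90:240,200:400],(400,300))]))
```

```text
local -1.0 -8.3 69.9 F [-0.3  1.   0.5] 12.0
```

View pics/m4.png

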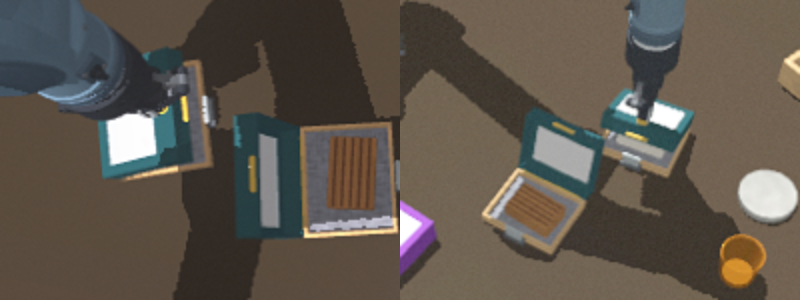

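The fingers hold the empty cover about half closed, and the press mark is in front of the tips. I'll continue down the arc.

Request:
step_arm(targets="1 -10 6 0 0 0 0; 1 -18 12 0 0 0 0; 1 -24 18 0 0 0 0; 1 -27 21 0 0 0 0; 1 -28 24 0 0 0 0; 1 -28 26 0 0 0 0; 1 -28 26 0 0 0 0")

```text
time_s: 12.8
ee_pos: [526.8, 165.8, 45.3]
tool_rot: [-0.149, 0.989, -0.001, 0.0]
wrist_force: [-0.4, -3.2, 5.4]
finger_gap: 0.1
```

Request:
step_arm(targets="0 0 1 0 0 0 0; 0 0 2 0 0 0 0; 0 0 3 0 0 0 0; 0 0 3 0 0 0 0")

```text
time_s: 13.2
ee_pos: [526.5, 167.0, 41.6]
tool_rot: [-0.149, 0.989, 0.0, -0.0]
wrist_force: [-0.1, 0.2, -0.4]
finger_gap: -0.2
```

Request:
step_arm(targets="0 0 1 0 0 0 0; 0 0 2 0 0 0 0; 0 0 2 0 0 0 0")

```text
time_s: 13.5
ee_pos: [526.7, 167.0, 40.0]
tool_rot: [-0.149, 0.989, 0.0, -0.0]
wrist_force: [-0.3, 1.0, 0.9]
finger_gap: -0.2
```

Request:
step_arm(targets="0 0 1 0 0 0 0; 0 0 2 0 0 0 0; 0 0 2 0 0 0 0")

```text
time_s: 13.8
ee_pos: [526.8, 167.0, 39.7]
tool_rot: [-0.149, 0.989, 0.0, 0.0]
wrist_force: [-6.4, -0.9, 15.8]
finger_gap: 0.2
```

Request:
step_arm(targets="0 0 1 0 0 0 0; 0 0 2 0 0 0 0; 0 0 2 0 0 0 0")

```text
time_s: 14.1
ee_pos: [526.9, 167.0, 39.5]
tool_rot: [-0.149, 0.989, 0.0, 0.001]
wrist_force: [-9.2, -2.1, 28.6]
finger_gap: 0.2
```

Hard stop at z≈39.6 with 28 N, so the empty cover has snapped. I'll lift and locate the filled box more closely.

Request:
step_arm(targets="0 0 -30 0 0 0 0; 0 0 -75 0 0 0 0; 0 0 -125 0 0 0 0; 0 0 -150 0 0 0 0; 0 0 -150 0 0 0 0")

```text
time_s: 14.6
ee_pos: [530.0, 167.5, 190.7]
tool_rot: [-0.149, 0.989, 0.0, 0.005]
wrist_force: [0.2, 0.2, -0.1]
finger_gap: 0.3
```

Run:
```python
from h import *
p,d,c=load('w2.png')
w=onplane([[56,40],[67,160]],14,c); v=(w[1]-w[0])[:2];L=np.linalg.norm(v);v/=L;y=np.array([-v[1],v[0]])
print(L,w.round(1),'ctr',w[:,:2].mean(0)+50*y,'head',np.degrees(np.arctan2(y[1],y[0])))
C=np.array([481.5,-14.5]);h=np.radians(101.7);yy=np.array([np.cos(h),np.sin(h)])
go(*(C+125*yy),190,101.7)
```

```text
118.9502397033532 [[435.8 -75.   14. ]
 [552.2 -50.5  14. ]] ctr [483.65626311 -13.86187213] head 101.88863918913886
(np.float64(456.15158808043594), np.float64(107.90285132772073), 190, 101.7) -> [ 88.1 -35.2  -0.1] [-0.     0.009  0.095]
```

Request:
step_arm(targets="44 -18 0 0 0 0.095 0; 87 -35 0 0 0.005 0.095 0; 87 -35 0 0 0.005 0.095 0; 87 -35 0 0 0.005 0.095 0; 87 -35 0 0 0.005 0.095 0; 87 -35 0 0 0.005 0.095 0")

```text
time_s: 15.2
ee_pos: [455.2, 108.2, 185.9]
tool_rot: [-0.102, 0.995, -0.0, -0.002]
wrist_force: [-0.5, 0.2, -0.0]
finger_gap: -0.2
```

Run:
```python
from h import *
local(482.5,-14.2,101.8); h=np.radians(101.8)
go(482.5+125*np.cos(h),-14.2+125*np.sin(h),92,101.8)
p,d,c=grab('scene','s5.png')
cv2.imwrite('pics/m5.png',cv2.resize(p[90:240,200:400],(800,600),interpolation=cv2.INTER_CUBIC))
```

```text
local -1.7 125.4 185.9 F [-0.5  0.2 -0. ] 15.2
(np.float64(456.9379935197762), np.float64(108.15842359521062), 92, 101.8) -> [-2.  -0.4 93.9] [-0.    -0.004 -0.001]
```

View pics/m5.png

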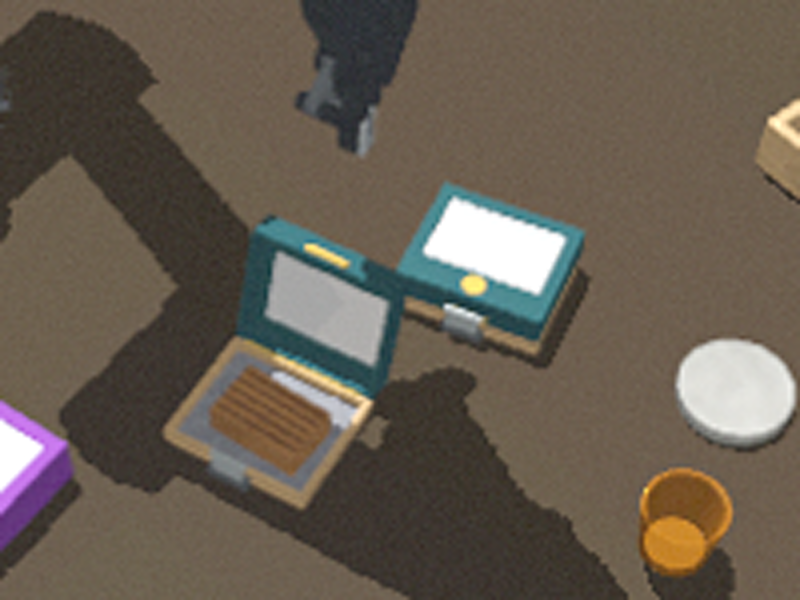

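The empty box stays shut, with its press mark at (473,285). The filled cover is still up and the gripper is behind it, so I'll repeat the same path.

Request:
step_arm(targets="-2 0 45 0 0 0 0; -2 0 80 0 0 0 0; -2 0 94 0 0 0 0; -2 0 94 0 0 0 0; -2 0 94 0 0 0 0; -2 0 94 0 0 0 0")

```text
time_s: 15.85
ee_pos: [457.1, 108.4, 93.2]
tool_rot: [-0.102, 0.995, -0.0, -0.001]
wrist_force: [1.0, -0.3, -1.1]
finger_gap: -0.0
```

Request:
step_arm(targets="0 -24 -2 0 0 0 0; 0 -41 -4 0 0 0 0; 0 -54 -6 0 0 0 0; 0 -66 -6 0 0 0 0; 0 -79 -4 0 0 0 0; 0 -90 -1 0 0 0 0; 0 -102 4 0 0 0 0; 0 -112 11 0 0 0 0; 0 -123 16 0 0 0 0; 0 -133 21 0 0 0 0")

```text
time_s: 16.85
ee_pos: [481.7, -22.8, 69.9]
tool_rot: [-0.102, 0.995, 0.0, -0.003]
wrist_force: [-0.7, 0.5, 0.9]
finger_gap: -0.2
```

```bash
python3 -c "
from h import *
local(482.5,-14.2,101.8)"
```

```text
local -2.5 -8.3 69.9 F [-0.7  0.5  0.9] 16.85
```

Request:
step_arm(targets="-2 -10 6 0 0 0 0; -2 -18 12 0 0 0 0; -2 -24 18 0 0 0 0; -2 -27 21 0 0 0 0; -2 -28 24 0 0 0 0; -2 -28 26 0 0 0 0; -2 -28 26 0 0 0 0")

```text
time_s: 17.55
ee_pos: [490.0, -50.1, 45.4]
tool_rot: [-0.102, 0.995, -0.002, -0.002]
wrist_force: [-1.3, -0.2, 6.0]
finger_gap: -0.1
```

Request:
step_arm(targets="0 0 1 0 0 0 0; 0 0 2 0 0 0 0; 0 0 3 0 0 0 0; 0 0 4 0 0 0 0; 0 0 5 0 0 0 0; 0 0 5 0 0 0 0")

```text
time_s: 18.15
ee_pos: [489.7, -48.9, 39.9]
tool_rot: [-0.102, 0.995, -0.0, -0.003]
wrist_force: [-1.6, 0.6, 4.2]
finger_gap: 0.2
```

Request:
step_arm(targets="0 0 1 0 0 0 0; 0 0 2 0 0 0 0; 0 0 2 0 0 0 0")

```text
time_s: 18.45
ee_pos: [489.8, -49.0, 39.6]
tool_rot: [-0.102, 0.995, -0.0, -0.002]
wrist_force: [-6.2, 2.0, 18.4]
finger_gap: -0.3
```

Request:
step_arm(targets="0 0 1 0 0 0 0; 0 0 2 0 0 0 0; 0 0 2 0 0 0 0")

```text
time_s: 18.75
ee_pos: [490.0, -49.0, 39.4]
tool_rot: [-0.102, 0.995, -0.0, -0.002]
wrist_force: [-11.4, 2.0, 33.3]
finger_gap: 0.1
```

Hard stop again, at z≈39.5. I'll lift and check.

Request:
step_arm(targets="0 0 -30 0 0 0 0; 0 0 -75 0 0 0 0; 0 0 -125 0 0 0 0; 60 0 -170 0 0 0 0; 60 0 -170 0 0 0 0; 60 0 -170 0 0 0 0; 60 0 -170 0 0 0 0; 60 0 -170 0 0 0 0; 60 0 -170 0 0 0 0; 60 0 -170 0 0 0 0")

```text
time_s: 19.75
ee_pos: [431.8, -61.0, 205.2]
tool_rot: [-0.102, 0.995, 0.0, -0.003]
wrist_force: [0.1, -0.4, 0.1]
finger_gap: -0.0
```

Run:
```python
from h import *
p,d,c=grab('scene','s6.png'); print(arm.state()['wrist_force'].round(1))
hs=cv2.cvtColor(p,cv2.COLOR_BGR2HSV); t=((hs[...,0]>84)&(hs[...,0]<105)&(hs[...,1]>110)).astype(np.uint8);t[:100]=0;t[240:]=0;t[:,:200]=0;t[:,400:]=0
n,l,s,ce=cv2.connectedComponentsWithStats(t)
for i in range(1,n):
    if s[i,4]>100:
        w=withdepth(np.argwhere(l==i)[:,::-1],d,c); print(ce[i].round(),'z pct',np.percentile(w[:,2],[10,50,90,98]).round(1))
cv2.imwrite('pics/m6.png',p)
```

```text
[ 0.3 -0.8  0.4]
[322. 158.] z pct [25.6 38.8 42.1 44.4]
[265. 194.] z pct [24.7 38.  41.5 43.3]
```

View pics/m6.png

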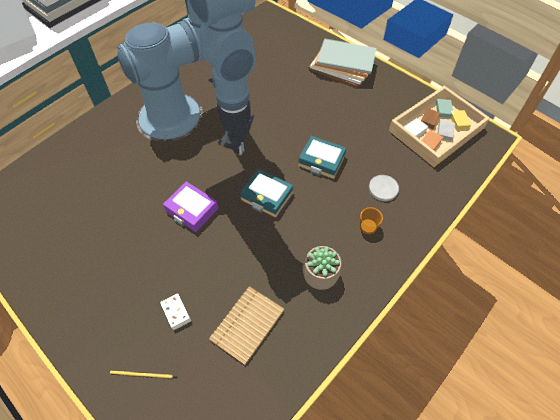

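```bash
python3 -c "
from workcell import arm
print(arm.hand_in())"
```

```text
the job is handed in; nothing more can be done
None
```

I lowered the left-most speckled stone into the empty box, where it lies flat. I then pressed both covers down until they stopped hard at about 39.5 mm, with 29 N on the empty box and 33 N on the filled one. The job was handed in at about 20 s of the 64 s allowed.

- **Covers:** after the arm lifted away, the last picture showed both shut with their tops about 40 mm above the table. The wrist force was near zero. The depth reading could not alone rule out a cover hanging slightly open. The evidence that they snapped is the resistance dropping on the way down, then the hard stop at the shut height.
- **Samples:** the stone was seen in its box before that cover closed, and the wood sample was seen in the other box before its cover closed.
- **Bystanders:** the succulent, candle glass, fluted board, stone disc, purple box and second stone are where they were in the pictures. No check failed or disagreed.

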